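Clear the tins and open the descaler's safety cap

TASK

Get the kettle descaler ready: to make room, set the green tea tin squarely on the blue tin where that stands, then the yellow tin squarely on the green one, each set down rather than dropped, all three edges in line. Then push the red safety cap of the descaler bottle down and, keeping it pressed, twist it a little less than a quarter turn anticlockwise (seen from above) until it is free, lift it straight up, and finish while still holding it, level and still, about 10 cm above where it sat. Leave the kettle, the teapot and the glass cups where they are.

Things in the scene. Friction and masses are not known exactly. Their poses are not given: they have to be found in the camera images.
- green_tin: green closed tea tin, 84 mm long (its x) by 60 mm wide (its y) by 42 mm tall, flat lid with a cream panel, 110 to 230 g; origin at the centre of its underside, z up. Stands beside the bottle, to be stacked first
- yellow_tin: yellow closed tea tin, 84 mm long (its x) by 60 mm wide (its y) by 42 mm tall, flat lid with a cream panel, 110 to 230 g; origin at the centre of its underside, z up. Stands beside the bottle, to be stacked second
- blue_tin: blue closed tea tin, 84 mm long (its x) by 60 mm wide (its y) by 42 mm tall, flat lid with a cream panel, 110 to 230 g; origin at the centre of its underside, z up. The foot of the column; stands loose on the ledge and stays where it is
- bottle: white bottle, 80 mm across, with a blue band, held so that it neither moves nor turns in a steel holder (foot disc 116 mm across) screwed to the ledge; the shoulder starts 106 mm up and the neck ends 148 mm up. Origin at the centre of the holder's underside on the ledge, z up
- cap: red round safety cap on the bottle, 58 mm across, 29 mm tall, 50 g, with an upright grip bar on its flat top: 54 mm long (cap's x), 14 mm thick (cap's y), 30 mm tall, so 59 mm in all. Origin at the centre of its underside, z up; starts 133 mm above the bottle's origin, x along the bottle's x. Loose, held on by a bayonet (see cap_bar, neck)
- cap_bar (a point): point on the cap's axis in its grip bar, 51 mm above the cap's underside, 22 mm above the cap's flat top and 8 mm below the bar's top; axes as the cap's. A spring under the cap resists pushing: 5 N at first, 11 N at the end stop 9 mm down. Unless it is held 6.5 to 9 mm down the cap can neither turn more than 5 degrees nor be lifted off
- neck (a point): centre of the bottle's mouth, 148 mm above the bottle's origin, hidden under the cap; axes as the bottle's. Held down, the cap turns anticlockwise seen from above (positive about z; clockwise is blocked). Turned 50 to 130 degrees from the start it is free to lift straight up; it must rise about 16 mm to clear the neck
- kettle: bystander: brushed steel kettle, 164 mm across, 186 mm tall, black handle along its -x, spout along its +x; origin at the centre of its underside
- teapot: bystander: turquoise lidded teapot, 136 mm across, 126 mm tall, spout along its +x, handle along its -x; origin at the centre of its underside
- cup1: bystander: glass cup, 72 mm across, 75 mm tall, on a steel saucer 125 mm across and 7 mm thick; origin at the centre of the cup's underside
- cup2: bystander: a second glass cup like the first, on its own steel saucer; origin at the centre of the cup's underside
Not all that is in view belongs to the job. Of the things like the cap, leave any that is pink; of the rest the larger one is meant.

How it is judged:
On the way, in this order (a step that is already met when the one before it is completed fails the run):
1. the green tin stands squarely on the blue tin, let go (horizontal distance between green_tin and blue_tin below 0.01 m and z of green_tin in the frame of blue_tin between 0.039 and 0.045 m and angle between the x axis of green_tin and the x axis of blue_tin, either way round below 0.15 rad and angle between green_tin's own z axis and vertical below 0.08 rad and contact force between green_tin and the fingers below 0.1 N and linear speed of green_tin below 0.03 m/s), for 0.2 s.
2. the yellow tin stands squarely on the green tin, let go (all of step 1 and horizontal distance between yellow_tin and green_tin below 0.01 m and z of yellow_tin in the frame of green_tin between 0.039 and 0.045 m and angle between the x axis of yellow_tin and the x axis of green_tin, either way round below 0.15 rad and angle between yellow_tin's own z axis and vertical below 0.08 rad and contact force between yellow_tin and the fingers below 0.1 N and linear speed of yellow_tin below 0.03 m/s), for 0.2 s.
3. the cap is pushed down against its spring, not yet turned (z of cap in the frame of bottle below 0.128 m and angle between the x axis of cap and the x axis of bottle, either way round below 0.3 rad and horizontal distance between cap and bottle below 0.006 m), for 0.04 s.
4. the cap is turned past its catch while still on the neck (z of cap in the frame of bottle below 0.138 m and angle between the x axis of cap and the x axis of bottle, either way round above 0.7 rad and horizontal distance between cap and bottle below 0.006 m), for 0.04 s.
At the end, for the whole second after the job is handed in: Green tin on blue, yellow on green: within 10 mm and 0.15 rad, at rest, let go, blue tin within 20 mm of its start. Cap gripped by the fingers, still, within 0.2 rad of level, 50 to 160 mm above where it sat, within 30 mm of the bottle axis, clear of the bottle (all of step 2 and distance of blue_tin from where it was at the start of the episode below 0.02 m and z of cap in the frame of bottle between 0.183 and 0.293 m and horizontal distance between cap and bottle below 0.03 m and angle between cap's own z axis and vertical below 0.2 rad and contact force between cap and the fingers above 1 N and contact force between cap and bottle below 0.05 N and linear speed of cap below 0.03 m/s); the arm keeps its last pose, push and grip.
It fails at once if the kettle is pushed more than 25 mm or tipped (distance of kettle from where it was at the start of the episode above 0.025 m or angle between kettle's own z axis and vertical above 0.25 rad).
It fails at once if the teapot is pushed more than 25 mm or tipped (distance of teapot from where it was at the start of the episode above 0.025 m or angle between teapot's own z axis and vertical above 0.25 rad).
It fails at once if a glass cup is pushed more than 25 mm or tipped (distance of any of cup1, cup2 from where it was at the start of the episode above 0.025 m or angle between any of cup1, cup2's own z axis and vertical above 0.25 rad).
It fails at once if the green tin is dropped or flung (linear speed of green_tin above 0.6 m/s and contact force between green_tin and the fingers below 0.1 N).
It fails at once if the yellow tin is dropped or flung (linear speed of yellow_tin above 0.6 m/s and contact force between yellow_tin and the fingers below 0.1 N).
It also fails if it takes over 66 s, if anything falls off the work surface, if the arm or the gripper's body presses on something with over 40 N, if the wrist force passes 120 N, or if a joint passes its speed limit or range.

ROBOT

A 7-joint arm with a two-finger parallel gripper is mounted at the origin on the work surface. World frame = base frame: x ahead of the robot, y to its left, z up, the work surface at z = 0. Lengths are in m, angles in rad, forces in N, time in s.
With the tool pointing down it reaches from about 0.35 to 0.9 m from the base axis. Payload 19.9 kg.
Tool frame: the origin (TCP) lies at the very end of the fingers, on their centre line; the grasp point (between the pads) lies robot.grasp_offset behind it (robot.grasp_offset is the distance from the TCP to the grasp point, in m); z points along the fingers, y is the direction in which the jaws open and shut (so a half turn about z gives the same grasp; the last joint's range is limited). The gripper opens to 85 mm and grips with 20 to 120 N. Pads are 22 mm wide; open, the fingers measure 114 mm over their backs; the gripper's body (76 mm by 85 mm) begins 54 mm behind the grasp point. The pads swing forward as they close: fully open they stand 13 mm farther back than shut.
Start: joints at [-1.298, 0.417, -0.01, 1.614, 0.005, 1.111, -0.053], TCP at [0.193, 0.594, 0.231] pointing down, gripper open.
Joint ranges: [-2.81, 2.81], [-0.39, 2.02], [-1.27, 1.25], [0.06, 2.57], [-1.19, 4.33], [0.19, 2], [-2.82, 2.82]. Speed limits (rad/s): [1.89, 1.89, 2.39, 2.39, 3.01, 3.01, 3.01].

INTERFACE

Orientations are given as a rotation vector (axis times angle).
In Python, from workcell import robot gives the robot as it stands.
- The arm moves only by the shell command python3 -m inch 'ROWS'. ROWS is JSON, one flat list of numbers, 7 for each row, row after row: the opening, from 0 (shut) to 1 (fully open), then the shift along the tool's x, y, z in cm, then the turn, a rotation vector about the tool's x, y, z in rad. A call has exactly 8 rows; each row shifts and turns the commanded pose from where the row before left it, along the tool's axes as they then stand; what a row does not reach is not made up. A row lasts 1/10 s, in which the tool goes at most 50 mm and 8.59 degrees, less where a joint would pass 70% of its speed; a pose out of reach is approached as far as the arm can. A call with a gripper value outside its range is refused whole. The fingers move at their own pace and stop on an object; the grip force is fixed at half the most. Time passes only in rows, so rows that do not move let the fingers close, or fill a call up. It gives the time, the measured TCP pose, the force and the opening at its end, in the units of the state.
- robot.read_state(): the state, without advancing time (a new reading comes with each control period).
- robot.camera(name): name is "scene" or "top" or "wrist"; returns a dict with "pixels" (400x640x3 uint8, red, green, blue), "fx", "fy", "cx", "cy" (pixels), "k1" (the pictures are not rectified: a ray, as slopes to the right and down, at radius r is drawn at 1 + k1 r^2 times it, then the intrinsics apply), "rvec" (rotation vector, rad) and "tvec" (3), from world to camera coordinates, as OpenCV has them. Camera axes: x right, y down, z forward; pixel columns grow to the right and rows downward; lengths in m; the calibration is good to about 2 mm. A picture is of the moment at which its call begins. There is no depth.
- robot.close_job(): hands the job in, once; it reports no verdict.
The state is a dict: "time_s": time; "joint_positions": joint angles; "qd": joint speeds; "effort": joint torques, N m; "ee_pos": TCP position; "orientation": TCP orientation; "wrist_force": force on the tool from outside, world axes, zero at the start; "ft_torque": the same for the moment, N m; "grip_width": opening from 0.0 (shut) to 1.0 (fully open).
Only numpy, scipy, OpenCV 4.12 (cv2) and the standard library are available. Lean on these libraries where they do the work, as an engineer would, in place of code of your own. Each camera call takes 0.05 s, during which the arm holds its last target. There are 200 camera calls.

## Working session

There is one attempt and no reset: what is moved stays moved. The work goes in short steps, Python scripts to look and compute and a shell command to move; the robot and the scene stay as the last step left them, time stands still between calls to the robot, and variables do not carry over. Pictures are saved under pics/ and viewed, about 8 in all and at most 12, crops included, and the job is handed in when it is done.

```bash
mkdir -p pics; cat > h.py <<'E'
import numpy as np,cv2,json,sys
from workcell import robot
from scipy.spatial.transform import Rotation as R
def cam(n,save=None):
    c=robot.camera(n)
    if save: cv2.imwrite('pics/'+save,c['pixels'][:,:,::-1]); np.savez('pics/'+save[:-4],**{k:np.array(v) for k,v in c.items()})
    return c
def load(s): return dict(np.load('pics/'+s+'.npz'))
def ray(c,u,v):
    K=np.array([[c['fx'],0,c['cx']],[0,c['fy'],c['cy']],[0,0,1]],float)
    p=cv2.undistortPoints(np.array([[[u,v]]],float),K,np.array([float(c['k1']),0,0,0]),None,None,None).ravel()
    Rm=R.from_rotvec(c['rvec']).as_matrix(); o=-Rm.T@np.array(c['tvec']); d=Rm.T@np.array([p[0],p[1],1]); return o,d
def onz(c,u,v,z):
    o,d=ray(c,u,v); return (o+d*(z-o[2])/d[2])
def proj(c,P):
    K=np.array([[c['fx'],0,c['cx']],[0,c['fy'],c['cy']],[0,0,1]],float)
    return cv2.projectPoints(np.array(P,float).reshape(-1,1,3),np.array(c['rvec'],float),np.array(c['tvec'],float),K,np.array([float(c['k1']),0,0,0]))[0].reshape(-1,2)
E
python3 - <<'E'
from h import *
for n in('scene','top','wrist'):
    c=cam(n,n+'0.png'); o,_=ray(c,320,200); print(n,c['fx'],c['k1'],o)
print(robot.grasp_offset,robot.read_state())
a=cv2.imread('pics/scene0.png');b=cv2.imread('pics/top0.png')
cv2.imwrite('pics/both.png',cv2.resize(np.vstack([a,b]),(480*1,600)))
E
```

```text
scene 438.2216660073749 -0.0173049202534486 [1.24349139 0.56930884 0.84996401]
top 505.94728723441796 -0.04670783613618722 [0.41768723 0.01973111 1.34134066]
wrist 331.1079201575401 -0.002274691953337177 [0.11666621 0.61769103 0.37347098]
0.0187 {'time_s': 0.15, 'joint_positions': array([-1.29849262,  0.41784678, -0.01030938,  1.61402493,  0.00471885,
        1.1106979 , -0.05300837]), 'qd': array([-2.95322673e-04, -2.09033492e-03,  5.22487398e-04, -1.62613486e-03,
       -1.76005018e-03,  1.79114139e-05, -2.66318343e-04]), 'effort': array([-1.60738396e-04, -8.64748693e+01,  6.77700732e-01, -4.35053337e+01,
        1.89174264e-02,  5.95008911e-03, -8.12921826e-05]), 'ee_pos': array([0.19285071, 0.59422592, 0.23080237]), 'orientation': array([-4.90871994e-01, -3.10294906e+00,  1.49567758e-03]), 'wrist_force': array([-1.12069581, -0.16699945, -0.08757982]), 'ft_torque': array([ 0.00343271,  0.01704342, -0.01459911]), 'grip_width': 0.9951061065204385}
```

View pics/scene0.png

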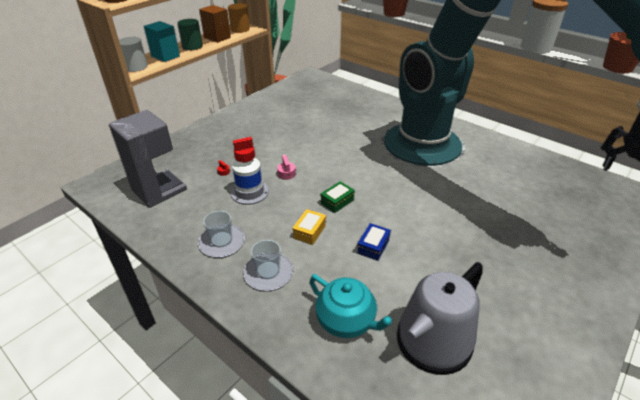

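View pics/top0.png

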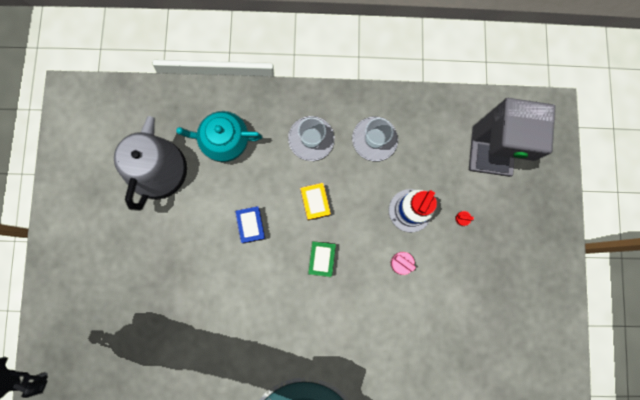

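Scene: the robot stands at the far side, tools are clear. In the top view: blue tin (250,225), yellow (316,201), green (322,259), kettle (150,165), teapot (223,137), cups (312,132) and (378,132). Things that could be taken for the cap: red cap on the bottle (424,203), the small red one (464,218), and the pink one (403,263). I pick the larger red one on the bottle and check it in a crop.

```bash
cat >> h.py <<'E'
HUE=dict(green=(45,85),yellow=(15,35),blue=(110,130))
def hsv(c): return cv2.cvtColor(np.asarray(c['pixels']),cv2.COLOR_RGB2HSV)
def tinrect(c,name,ztop,roi=None):
    """lid by the cream panel that lies inside the coloured blob: hull of (colour) -> bright low-sat pixels in it"""
    h=hsv(c); lo,hi=HUE[name]; m=((h[...,0]>=lo)&(h[...,0]<=hi)&(h[...,1]>120)&(h[...,2]>40)).astype(np.uint8)
    if roi: k=np.zeros_like(m); k[roi[1]:roi[3],roi[0]:roi[2]]=1; m*=k
    cs,_=cv2.findContours(m,cv2.RETR_EXTERNAL,cv2.CHAIN_APPROX_NONE); b=max(cs,key=cv2.contourArea)
    f=np.zeros_like(m); cv2.drawContours(f,[cv2.convexHull(b)],-1,1,-1)
    p=((h[...,1]<90)&(h[...,2]>140)&(f>0)).astype(np.uint8)
    cs,_=cv2.findContours(p,cv2.RETR_EXTERNAL,cv2.CHAIN_APPROX_NONE); q=max(cs,key=cv2.contourArea)
    W=np.array([onz(c,*x,ztop)[:2] for x in q[:,0,:].astype(float)])
    r=cv2.minAreaRect((W*1000).astype(np.float32)); bx=cv2.boxPoints(r)
    e=[bx[1]-bx[0],bx[2]-bx[1]]; e=max(e,key=np.linalg.norm); a=np.degrees(np.arctan2(e[1],e[0]))%180
    return np.array(r[0])/1000,a,sorted(r[1]),cv2.moments(q)['m00']
E
python3 - <<'E'
from h import *
t,s=load('top0'),load('scene0')
for n in HUE:
    for c in(t,s): print(n,tinrect(c,n,0.042))
for nm,c,roi in(('top',t,(400,180,450,222)),('scene',s,(225,130,260,165))):
    h=hsv(c);m=(((h[...,0]<8)|(h[...,0]>172))&(h[...,1]>150)&(h[...,2]>60)); k=np.zeros(m.shape,bool);k[roi[1]:roi[3],roi[0]:roi[2]]=1
    v,u=np.nonzero(m&k); print(nm,len(u),u.min(),u.max(),v.min(),v.max(),u.mean(),v.mean())
# foot disc (116mm) blob edges crop
a=cv2.resize(t['pixels'][160:290,370:500],None,fx=4,fy=4,interpolation=cv2.INTER_CUBIC)
b=cv2.resize(s['pixels'][125:215,205:310],(520*1,446)) if 0 else cv2.resize(s['pixels'][125:215,205:270],(376,520),interpolation=cv2.INTER_CUBIC)
b=cv2.resize(b,(270,520)) if 0 else b[:, :270]
cv2.imwrite('pics/crop.png',np.hstack([a,b])[:,:,::-1])
E
```

```text
green (array([ 0.44732791, -0.03430109]), np.float32(174.29196), [39.96599578857422, 63.590660095214844], 355.0)
green (array([ 0.44758545, -0.03501772]), np.float32(175.10292), [41.901424407958984, 65.45123291015625], 177.0)
yellow (array([ 0.5966803 , -0.01364773]), np.float32(14.470865), [36.88893127441406, 60.443634033203125], 293.5)Traceback (most recent call last):
  File "<stdin>", line 4, in <module>
  File "h.py", line 27, in tinrect
    cs,_=cv2.findContours(p,cv2.RETR_EXTERNAL,cv2.CHAIN_APPROX_NONE); q=max(cs,key=cv2.contourArea)
                                                                        ~~~^^^^^^^^^^^^^^^^^^^^^^^^
ValueError: max() iterable argument is empty
```

```bash
python3 - <<'E'
from h import *
t,s=load('top0'),load('scene0')
for n in HUE:
    for c,r in((t,(200,170,360,290)),(s,(285,170,400,265))): print(n,tinrect(c,n,0.042,r))
for nm,c,roi in(('top',t,(400,180,450,222)),('scene',s,(228,130,260,165))):
    h=hsv(c);m=(((h[...,0]<8)|(h[...,0]>172))&(h[...,1]>150)&(h[...,2]>60)); k=np.zeros(m.shape,bool);k[roi[1]:roi[3],roi[0]:roi[2]]=1
    v,u=np.nonzero(m&k); print(nm,len(u),u.min(),u.max(),v.min(),v.max(),u.mean(),v.mean())
a=cv2.resize(t['pixels'][160:290,370:500],None,fx=4,fy=4,interpolation=cv2.INTER_CUBIC)
b=cv2.resize(s['pixels'][130:210,225:270],None,fx=6,fy=6.5,interpolation=cv2.INTER_CUBIC)
cv2.imwrite('pics/crop.png',np.hstack([a,b])[:,:,::-1])
E
```

```text
green (array([ 0.44732791, -0.03430109]), np.float32(174.29196), [39.96599578857422, 63.590660095214844], 355.0)
green (array([ 0.44758545, -0.03501772]), np.float32(175.10292), [41.901424407958984, 65.45123291015625], 177.0)
yellow (array([ 0.5966803 , -0.01364773]), np.float32(14.470865), [36.88893127441406, 60.443634033203125], 293.5)
yellow (array([ 0.59685107, -0.01368404]), np.float32(14.309815), [36.45235824584961, 60.04690933227539], 182.0)
blue (array([0.53094409, 0.1538958 ]), np.float32(12.918753), [38.82612609863281, 62.89025115966797], 334.5)
blue (array([0.53054272, 0.15377304]), np.float32(13.267687), [39.192718505859375, 63.55025100708008], 233.5)
top 501 411 436 190 215 423.8223552894212 202.55089820359282
scene 413 233 253 137 161 243.60290556900728 149.17917675544794
```

View pics/crop.png

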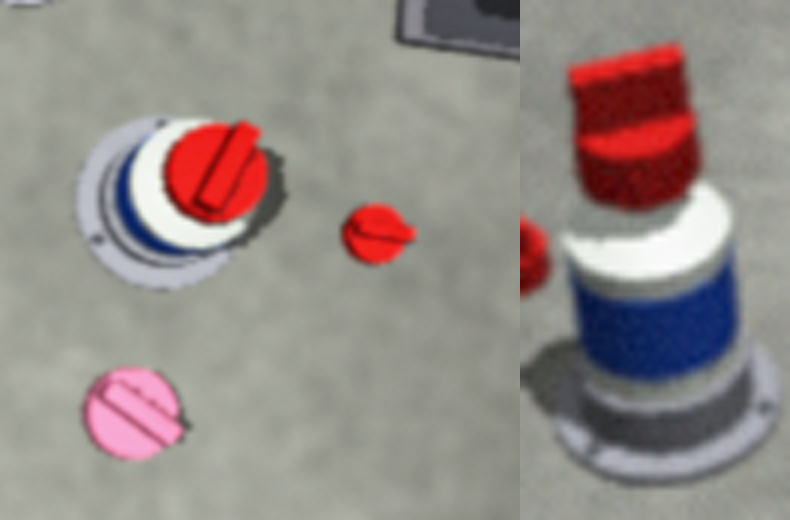

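The crop confirms it: the large red cap with its grip bar sits on the bottle (top picture about (424,203)). The other red one is small, and the third is pink. The two tin views agree within 1 mm. Next I work out the move to the green tin.

```bash
cat >> h.py <<'E'
def plan(x,y,z,jaw):
    """turn about tool z first, then shift (cm) in the turned tool frame; jaw=deg of tool y (mod 180)"""
    s=robot.read_state(); p=s['ee_pos']; M=R.from_rotvec(s['orientation']).as_matrix()
    cur=np.degrees(np.arctan2(M[1,1],M[0,1])); w=(jaw-cur+90)%180-90
    j=np.radians(cur+w); T=np.array([[np.sin(j),np.cos(j),0],[-np.cos(j),np.sin(j),0],[0,0,-1]])
    print('t %.2f tcp %s jaw %.1f tilt %s turn_z %.3f rad shift cm %s open %.3f F %s j7 %.2f'%(s['time_s'],p.round(4),cur,M[:,2].round(3),-np.radians(w),(T.T@(np.array([x,y,z])-p)*100).round(2),s['grip_width'],s['wrist_force'].round(1),s['joint_positions'][6]))
if __name__=='__main__': plan(*map(float,sys.argv[1:]))
E
python3 h.py 0.4474 -0.0347 0.12 84.7; python3 h.py 0.4474 -0.0347 0.12 264.7
python3 - <<'E'
from h import *
t,s=load('top0'),load('scene0')
print(onz(t,423.9,202.7,.162),onz(t,*(np.array([229,168])/4+[369.6,159.6]),.192),onz(t,*(np.array([160,203])/4+[369.6,159.6]),0))
E
```

```text
t 0.15 tcp [0.1929 0.5942 0.2308] jaw 72.0 tilt [-0.    -0.001 -1.   ] turn_z -0.221 rad shift cm [ 31.16 -60.27  11.08] open 0.995 F [-1.1 -0.2 -0.1] j7 -0.05
t 0.15 tcp [0.1929 0.5942 0.2308] jaw 72.0 tilt [-0.    -0.001 -1.   ] turn_z -0.221 rad shift cm [ 31.16 -60.27  11.08] open 0.995 F [-1.1 -0.2 -0.1] j7 -0.05
[ 0.582351   -0.26889792  0.162     ] [ 0.58092562 -0.26845519  0.192     ] [ 0.58311629 -0.26964887  0.        ]
```

```bash
python3 -m inch '[1,0,0,0,0,0,-0.11, 1,0,0,0,0,0,-0.11, 1,2,-3.9,0,0,0,0, 1,2,-3.9,0,0,0,0, 1,2,-3.9,0,0,0,0, 1,2,-3.9,0,0,0,0, 1,2,-3.9,0,0,0,0, 1,2,-3.9,0,0,0,0]'
python3 -m inch '[1,2,-3.9,0.5,0,0,0, 1,2,-3.9,0.5,0,0,0, 1,2,-3.9,0.5,0,0,0, 1,2,-3.9,0.5,0,0,0, 1,2,-3.9,0.5,0,0,0, 1,2,-3.9,0.5,0,0,0, 1,2,-3.9,0.5,0,0,0, 1,1,-1.5,0.5,0,0,0]'
python3 h.py 0.4474 -0.0347 0.003 84.7
```

```text
time_s: 0.95
ee_pos: [0.0508, 0.371, 0.231]
orientation: [0.147, 3.138, -0.0]
wrist_force: [-0.5, 0.3, 1.3]
grip_width: 1.004
time_s: 1.75
ee_pos: [-0.097, 0.1747, 0.1892]
orientation: [0.148, 3.132, -0.017]
wrist_force: [-0.1, 0.2, 0.5]
grip_width: 1.001
t 1.75 tcp [-0.097   0.1747  0.1892] jaw 84.6 tilt [ 0.006 -0.011 -1.   ] turn_z -0.002 rad shift cm [ 56.14 -15.82  18.62] open 1.001 F [-0.1  0.2  0.5] j7 -0.64
```

My tool x sign in the helper was wrong, so the arm folded towards its base. Nothing was near it. I fix the sign and retrace the path outwards.

```bash
sed -i 's/T=np.array(.*$/T=np.array([[-np.sin(j),np.cos(j),0],[np.cos(j),np.sin(j),0],[0,0,-1]])/' h.py
python3 -m inch '[1,-1,1.5,-0.5,0,0,0, 1,-2,3.9,-0.5,0,0,0, 1,-2,3.9,-0.5,0,0,0, 1,-2,3.9,-0.5,0,0,0, 1,-2,3.9,-0.5,0,0,0, 1,-2,3.9,-0.5,0,0,0, 1,-2,3.9,-0.5,0,0,0, 1,0,0,0,0,0,0]'
python3 h.py 0.3 0.3 0.23 84.7
```

```text
time_s: 2.55
ee_pos: [0.059, 0.4146, 0.2227]
orientation: [0.153, 3.13, -0.016]
wrist_force: [-1.1, -0.6, 0.9]
grip_width: 0.997
t 2.55 tcp [0.059  0.4146 0.2227] jaw 84.4 tilt [ 0.007 -0.01  -1.   ] turn_z -0.005 rad shift cm [-25.06  -9.18  -0.73] open 0.997 F [-1.1 -0.6  0.9] j7 -0.02
```

```bash
sed -i "s/^    print('t %.2f/    print('full turn',R.from_matrix(M.T@T).as_rotvec().round(3))\n&/" h.py
python3 -m inch '[1,-4.2,-1.5,0,0,0,0, 1,-4.2,-1.5,0,0,0,0, 1,-4.2,-1.5,0,0,0,0, 1,-4.2,-1.5,0,0,0,0, 1,-4.2,-1.5,0,0,0,0, 1,-4.2,-1.5,0,0,0,0, 1,0,0,0,0,0,0, 1,0,0,0,0,0,0]'
python3 h.py 0.4474 -0.0347 0.12 84.7
```

```text
time_s: 3.35
ee_pos: [0.2988, 0.2974, 0.2251]
orientation: [0.151, 3.132, -0.018]
wrist_force: [-0.2, 0.3, 0.3]
grip_width: 1.002
full turn [-0.011  0.006 -0.004]
t 3.35 tcp [0.2988 0.2974 0.2251] jaw 84.5 tilt [ 0.005 -0.012 -1.   ] turn_z -0.004 rad shift cm [-17.87 -31.7   10.51] open 1.002 F [-0.2  0.3  0.3] j7 0.64
```

```bash

python3 -m inch '[1,-2.2,-4,1,-0.011,0.006,-0.004, 1,-2.2,-4,1,0,0,0, 1,-2.2,-4,1,0,0,0, 1,-2.2,-4,1,0,0,0, 1,-2.2,-4,1,0,0,0, 1,-2.2,-4,1,0,0,0, 1,-2.2,-4,1,0,0,0, 1,-2.2,-3.6,1,0,0,0]'
python3 -m inch '[1,0,0,2,0,0,0, 1,0,0,0,0,0,0, 1,0,0,0,0,0,0, 1,0,0,0,0,0,0, 1,0,0,0,0,0,0, 1,0,0,0,0,0,0, 1,0,0,0,0,0,0, 1,0,0,0,0,0,0]'
python3 h.py 0.4474 -0.0347 0.003 84.7
python3 -c "
from h import *
c=cam('wrist','w1.png'); print(proj(c,[[.4474,-.0347,.042]]))"
```

```text
time_s: 4.15
ee_pos: [0.4454, -0.0332, 0.1453]
orientation: [0.139, 3.138, 0.002]
wrist_force: [0.9, 1.3, 0.7]
grip_width: 0.999
time_s: 4.95
ee_pos: [0.4454, -0.0326, 0.126]
orientation: [0.142, 3.137, 0.001]
wrist_force: [0.4, 0.5, -0.7]
grip_width: 0.995
full turn [0.    0.001 0.002]
t 4.95 tcp [ 0.4454 -0.0326  0.126 ] jaw 84.8 tilt [ 0.001  0.    -1.   ] turn_z 0.002 rad shift cm [-0.22 -0.19 12.3 ] open 0.995 F [ 0.4  0.5 -0.7] j7 1.84
[[319.27415576 208.29837584]]
```

View pics/w1.png

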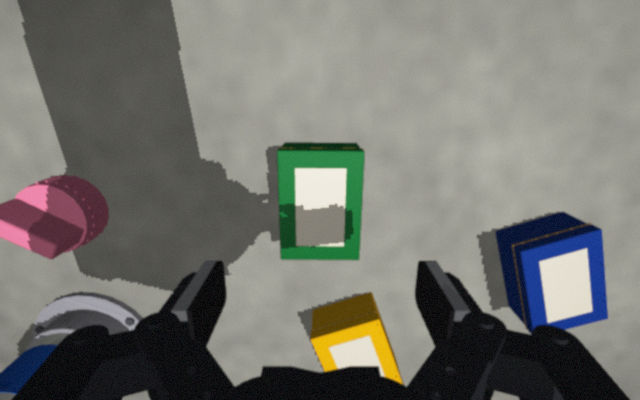

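The wrist view shows the green tin's lid centred at about (320,207), against a predicted (319,208). I descend on it.

```bash

python3 -m inch '[1,-0.22,-0.2,0,0,0,0.002, 1,0,0,2.5,0,0,0, 1,0,0,2.5,0,0,0, 1,0,0,2.5,0,0,0, 1,0,0,2.0,0,0,0, 1,0,0,1.6,0,0,0, 1,0,0,1.1,0,0,0, 1,0,0,0,0,0,0]'
python3 h.py 0.4474 -0.0347 0.003 84.7
python3 -m inch '[0,0,0,0,0,0,0, 0,0,0,0,0,0,0, 0,0,0,0,0,0,0, 0,0,0,0,0,0,0, 0,0,0,0,0,0,0, 0,0,0,0,0,0,0, 0,0,0,0,0,0,0, 0,0,0,0,0,0,0]'
python3 h.py 0.4474 -0.0347 0.003 84.7
```

```text
time_s: 5.8
ee_pos: [0.447, -0.0353, 0.003]
orientation: [-0.146, -3.137, 0.0]
wrist_force: [0.6, -0.0, 1.0]
grip_width: 1.001
full turn [-0.    -0.001 -0.001]
t 5.80 tcp [ 0.447  -0.0353  0.003 ] jaw 84.7 tilt [-0.001 -0.    -1.   ] turn_z -0.001 rad shift cm [-0.04  0.07 -0.  ] open 1.001 F [ 0.6 -0.   1. ] j7 2.08
time_s: 6.6
ee_pos: [0.4479, -0.035, 0.0048]
orientation: [0.145, 3.136, 0.001]
wrist_force: [-1.6, -1.3, 9.3]
grip_width: 0.692
full turn [ 0.001  0.002 -0.   ]
t 6.60 tcp [ 0.4479 -0.035   0.0048] jaw 84.7 tilt [ 0.002  0.001 -1.   ] turn_z -0.000 rad shift cm [0.05 0.02 0.18] open 0.692 F [-1.6 -1.3  9.3] j7 2.08
```

```bash

python3 -m inch '[0,0,0,-0.5,0,0,0, 0,0,0,-1.5,0,0,0, 0,0,0,-2,0,0,0, 0,0,0,-2.5,0,0,0, 0,0,0,-2,0,0,0, 0,0,0,-1.5,0,0,0, 0,0,0,0,0,0,0, 0,0,0,0,0,0,0]'
python3 h.py 0.5307 0.1538 0.10 103.1
```

```text
time_s: 7.4
ee_pos: [0.4474, -0.0346, 0.104]
orientation: [0.145, 3.137, 0.001]
wrist_force: [-0.2, 0.5, -1.3]
grip_width: 0.694
full turn [ 0.001  0.002 -0.321]
t 7.40 tcp [ 0.4474 -0.0346  0.104 ] jaw 84.7 tilt [ 0.001  0.001 -1.   ] turn_z -0.321 rad shift cm [-12.38  16.46   0.4 ] open 0.694 F [-0.2  0.5 -1.3] j7 1.90
```

```bash

python3 -m inch '[0,0,0,0,0,0,-0.08, 0,0,0,0,0,0,-0.12, 0,0,0,0,0,0,-0.121, 0,-1.5,2,0,0,0,0, 0,-2.5,3.2,0,0,0,0, 0,-2.5,3.2,0,0,0,0, 0,-2.5,3.2,0,0,0,0, 0,-2,2.7,0,0,0,0]'
python3 -m inch '[0,-1.4,2.16,0.4,0,0,0, 0,0,0,0,0,0,0, 0,0,0,0,0,0,0, 0,0,0,0,0,0,0, 0,0,0,0,0,0,0, 0,0,0,0,0,0,0, 0,0,0,0,0,0,0, 0,0,0,0,0,0,0]'
python3 h.py 0.5307 0.1538 0.0485 103.1
python3 -c "
from h import *
t,s=cam('top','top1.png'),cam('scene','scene1.png')
try: print(tinrect(t,'green',.099+.042,(150,150,380,300)))
except Exception as e: print(e)
try: print(tinrect(s,'green',.099+.042,(285,130,420,265)))
except Exception as e: print(e)
print(tinrect(s,'blue',.042,(285,130,420,265)))
cv2.imwrite('pics/c1.png',np.hstack([cv2.resize(t['pixels'][170:270,200:300],(400,400)),cv2.resize(s['pixels'][170:270,325:425],(400,400))])[:,:,::-1])"
```

```text
time_s: 8.2
ee_pos: [0.5223, 0.1313, 0.103]
orientation: [0.359, -3.121, -0.0]
wrist_force: [-0.3, 0.5, -0.7]
grip_width: 0.695
time_s: 9.0
ee_pos: [0.5309, 0.1532, 0.1001]
orientation: [-0.357, 3.12, 0.0]
wrist_force: [0.0, -0.5, -1.5]
grip_width: 0.694
full turn [ 0.     0.001 -0.001]
t 9.00 tcp [0.5309 0.1532 0.1001] jaw 103.1 tilt [ 0.001  0.    -1.   ] turn_z -0.001 rad shift cm [0.01 0.06 5.16] open 0.694 F [ 0.  -0.5 -1.5] j7 1.85
max() iterable argument is empty
(array([0.55623413, 0.16597597]), np.float32(152.26218), [25.190784454345703, 28.466041564941406], 50.0)
(array([0.54719342, 0.1703826 ]), np.float32(34.074543), [15.295010566711426, 22.5363826751709], 27.5)
```

View pics/c1.png

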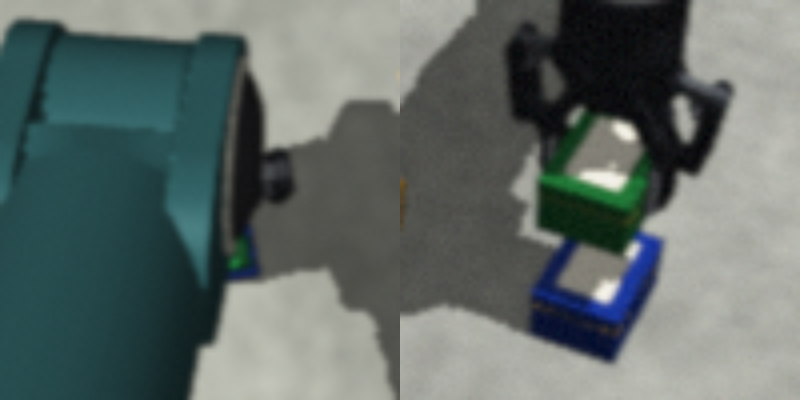

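The picture shows the green tin held level and square above the blue one, from the scene camera (right half). I lower it gently.

```bash

python3 -m inch '[0,0,0,1,0,0,0, 0,0,0.06,1.2,0,0,0, 0,0,0,1.2,0,0,0, 0,0,0,1,0,0,0, 0,0,0,0.6,0,0,0, 0,0,0,0.2,0,0,0, 0,0,0,0,0,0,0, 0,0,0,0,0,0,0]'
python3 h.py 0.5307 0.1538 0.0468 103.1
python3 -m inch '[0,0,0,0.05,0,0,0, 0,0,0,0.05,0,0,0, 0,0,0,0,0,0,0, 0,0,0,0,0,0,0, 0,0,0,0,0,0,0, 0,0,0,0,0,0,0, 0,0,0,0,0,0,0, 0,0,0,0,0,0,0]'
```

```text
time_s: 9.9
ee_pos: [0.531, 0.154, 0.0483]
orientation: [-0.358, 3.12, 0.0]
wrist_force: [-0.1, 0.8, -2.0]
grip_width: 0.694
full turn [ 0.     0.001 -0.   ]
t 9.90 tcp [0.531  0.154  0.0483] jaw 103.1 tilt [ 0.001  0.    -1.   ] turn_z -0.000 rad shift cm [ 0.04 -0.01  0.15] open 0.694 F [-0.1  0.8 -2. ] j7 1.90
time_s: 10.7
ee_pos: [0.5308, 0.154, 0.047]
orientation: [-0.358, 3.12, 0.0]
wrist_force: [0.1, 0.1, -1.4]
grip_width: 0.695
```

Still hanging at -1.4 N, so I go down in small steps.

```bash

python3 -m inch '[0,0,0,0.04,0,0,0, 0,0,0,0.04,0,0,0, 0,0,0,0.04,0,0,0, 0,0,0,0,0,0,0, 0,0,0,0,0,0,0, 0,0,0,0,0,0,0, 0,0,0,0,0,0,0, 0,0,0,0,0,0,0]'
```

```text
time_s: 11.5
ee_pos: [0.5308, 0.154, 0.0468]
orientation: [-0.358, 3.12, 0.002]
wrist_force: [-10.8, -1.9, 25.2]
grip_width: 0.693
```

Contact at about 0.047. I relieve the force and release.

```bash

python3 -m inch '[0,0,0,-0.05,0,0,0, 0,0,0,-0.04,0,0,0, 0,0,0,0,0,0,0, 0.75,0,0,0,0,0,0, 0.8,0,0,0,0,0,0, 0.9,0,0,0,0,0,0, 1,0,0,0,0,0,0, 1,0,0,0,0,0,0]'
python3 -m inch '[1,0,0,0,0,0,0, 1,0,0,-0.5,0,0,0, 1,0,0,-2,0,0,0, 1,0,0,-3,0,0,0, 1,0,0,-3,0,0,0, 1,0,0,-2.5,0,0,0, 1,0,0,0,0,0,0, 1,0,0,0,0,0,0]'
python3 h.py 0.5968 -0.0137 0.12 104.4
```

```text
time_s: 12.3
ee_pos: [0.5308, 0.1539, 0.0466]
orientation: [-0.358, 3.12, 0.0]
wrist_force: [0.7, 0.2, -0.6]
grip_width: 1.001
time_s: 13.1
ee_pos: [0.5307, 0.1542, 0.157]
orientation: [-0.358, 3.12, 0.001]
wrist_force: [-0.1, 0.4, 0.1]
grip_width: 1.001
full turn [ 0.001  0.002 -0.023]
t 13.10 tcp [0.5307 0.1542 0.157 ] jaw 103.1 tilt [ 0.001  0.001 -1.   ] turn_z -0.023 rad shift cm [ -2.23 -17.91   3.7 ] open 1.001 F [-0.1  0.4  0.1] j7 1.79
```

```bash

python3 -m inch '[1,-0.4,-2,0,0,0,-0.023, 1,-0.4,-4,0,0,0,0, 1,-0.5,-4,0,0,0,0, 1,-0.4,-4,1,0,0,0, 1,-0.4,-3.2,1,0,0,0, 1,-0.13,-0.7,1.7,0,0,0, 1,0,0,0,0,0,0, 1,0,0,0,0,0,0]'
python3 h.py 0.5968 -0.0137 0.005 104.4
python3 -c "
from h import *
t,s=cam('top','top2.png'),cam('scene','scene2.png')
for c,r in((t,(150,170,360,290)),(s,(285,140,400,265))):
  for n,z in(('green',.084),('yellow',.042)):
    try: print(n,tinrect(c,n,z,r))
    except Exception as e: print(e)"
```

```text
time_s: 13.9
ee_pos: [0.5958, -0.0131, 0.119]
orientation: [0.395, -3.116, -0.001]
wrist_force: [-0.4, 0.4, -0.3]
grip_width: 1.002
full turn [ 0.    -0.001  0.001]
t 13.90 tcp [ 0.5958 -0.0131  0.119 ] jaw 104.4 tilt [-0.001  0.    -1.   ] turn_z 0.001 rad shift cm [-0.08 -0.08 11.4 ] open 1.002 F [-0.4  0.4 -0.3] j7 2.17
green (array([0.5303573, 0.1525919]), np.float32(12.982643), [40.22166442871094, 63.30930709838867], 369.5)
max() iterable argument is empty
green (array([0.53092859, 0.15240363]), np.float32(12.292854), [40.620513916015625, 64.82998657226562], 251.5)
yellow (array([ 0.61360321, -0.00960284]), np.float32(104.46146), [25.485164642333984, 36.08700942993164], 73.0)
```

The green tin stands at (0.531, 0.1525), 12.7°, about 1.3 mm off the blue one. I grasp the yellow tin.

```bash

python3 -m inch '[1,-0.08,-0.08,0,0,0,0.001, 1,0,0,2.5,0,0,0, 1,0,0,2.5,0,0,0, 1,0,0,2.5,0,0,0, 1,0,0,2.0,0,0,0, 1,0,0,1.2,0,0,0, 1,0,0,0.7,0,0,0, 1,0,0,0,0,0,0]'
python3 h.py 0.5968 -0.0137 0.005 104.4
python3 -m inch '[0,0,0,0,0,0,0, 0,0,0,0,0,0,0, 0,0,0,0,0,0,0, 0,0,0,0,0,0,0, 0,0,0,0,0,0,0, 0,0,0,0,0,0,0, 0,0,0,0,0,0,0, 0,0,0,0,0,0,0]'
python3 h.py 0.5968 -0.0137 0.003 104.4
```

```text
time_s: 14.8
ee_pos: [0.5975, -0.0144, 0.0056]
orientation: [-0.393, 3.116, 0.0]
wrist_force: [-0.3, 0.6, -0.2]
grip_width: 1.002
full turn [ 0.     0.001 -0.001]
t 14.80 tcp [ 0.5975 -0.0144  0.0056] jaw 104.4 tilt [ 0.001  0.    -1.   ] turn_z -0.001 rad shift cm [0.05 0.09 0.06] open 1.002 F [-0.3  0.6 -0.2] j7 2.26
time_s: 15.6
ee_pos: [0.5981, -0.0145, 0.0069]
orientation: [-0.392, 3.115, 0.0]
wrist_force: [-2.8, 0.6, 8.2]
grip_width: 0.694
full turn [-0.     0.002 -0.001]
t 15.60 tcp [ 0.5981 -0.0145  0.0069] jaw 104.3 tilt [ 0.002  0.001 -1.   ] turn_z -0.001 rad shift cm [0.11 0.11 0.39] open 0.694 F [-2.8  0.6  8.2] j7 2.26
```

```bash

python3 -m inch '[0,0,0,-0.5,0,0,0, 0,0,0,-1.5,0,0,0, 0,0,0,-3,0,0,0, 0,0,0,-3,0,0,0, 0,0,0,-3,0,0,0, 0,0,0,-2,0,0,0, 0,0,0,-1,0,0,0, 0,0,0,0,0,0,0]'
python3 h.py 0.5317 0.1533 0.14 103
```

```text
time_s: 16.4
ee_pos: [0.5979, -0.0145, 0.1473]
orientation: [-0.392, 3.114, 0.001]
wrist_force: [0.2, -0.8, -1.7]
grip_width: 0.697
full turn [0.    0.003 0.024]
t 16.40 tcp [ 0.5979 -0.0145  0.1473] jaw 104.3 tilt [ 0.003  0.001 -1.   ] turn_z 0.024 rad shift cm [ 2.67 17.84  0.73] open 0.697 F [ 0.2 -0.8 -1.7] j7 2.15
```

```bash

python3 -m inch '[0,0.3,2,0,0,0.003,0.024, 0,0.5,3,0,0,0,0, 0,0.5,3.4,0,0,0,0, 0,0.5,3.4,0,0,0,0, 0,0.5,3.4,0,0,0,0, 0,0.37,2.64,0,0,0,0, 0,0,0,0,0,0,0, 0,0,0,0,0,0,0]'
python3 h.py 0.5317 0.1533 0.093 103
python3 -c "
from h import *
c=cam('scene','scene3.png');cv2.imwrite('pics/c2.png',cv2.resize(c['pixels'][140:270,315:425],None,fx=4,fy=4)[:,:,::-1])"
```

```text
time_s: 17.2
ee_pos: [0.5304, 0.1531, 0.145]
orientation: [0.356, -3.118, 0.001]
wrist_force: [0.6, -0.3, -1.4]
grip_width: 0.697
full turn [-0.001 -0.003  0.   ]
t 17.20 tcp [0.5304 0.1531 0.145 ] jaw 103.0 tilt [-0.003 -0.001 -1.   ] turn_z 0.000 rad shift cm [-0.13 -0.01  5.2 ] open 0.697 F [ 0.6 -0.3 -1.4] j7 1.81
```

View pics/c2.png

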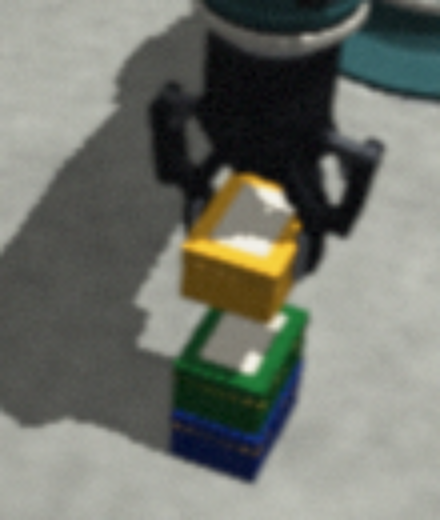

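The green tin sits flush on the blue one and the yellow is level above them. I lower it.

```bash

python3 -m inch '[0,-0.13,0,1,0,0,0, 0,0,0,1.2,0,-0.002,0, 0,0,0,1.2,0,0,0, 0,0,0,1.2,0,0,0, 0,0,0,0.5,0,0,0, 0,0,0,0.15,0,0,0, 0,0,0,0.05,0,0,0, 0,0,0,0,0,0,0]'
python3 -m inch '[0,0,0,0.05,0,0,0, 0,0,0,0.03,0,0,0, 0,0,0,0.03,0,0,0, 0,0,0,0,0,0,0, 0,0,0,0,0,0,0, 0,0,0,0,0,0,0, 0,0,0,0,0,0,0, 0,0,0,0,0,0,0]'
python3 h.py 0.5317 0.1533 0.09 103
```

```text
time_s: 18.05
ee_pos: [0.5323, 0.1534, 0.0931]
orientation: [-0.355, 3.121, 0.0]
wrist_force: [-0.4, -0.3, -0.8]
grip_width: 0.692
time_s: 18.85
ee_pos: [0.5321, 0.1533, 0.0916]
orientation: [0.355, -3.121, 0.0]
wrist_force: [-0.7, -0.1, -0.2]
grip_width: 0.694
full turn [-0.    -0.    -0.001]
t 18.85 tcp [0.5321 0.1533 0.0916] jaw 103.0 tilt [-0. -0. -1.] turn_z -0.001 rad shift cm [0.04 0.01 0.16] open 0.694 F [-0.7 -0.1 -0.2] j7 1.86
```

```bash

python3 -m inch '[0,0,0,0.04,0,0,0, 0,0,0,0.03,0,0,0, 0,0,0,0,0,0,0, 0,0,0,0,0,0,0, 0,0,0,0,0,0,0, 0,0,0,0,0,0,0, 0,0,0,0,0,0,0, 0,0,0,0,0,0,0]'
```

```text
time_s: 19.65
ee_pos: [0.5321, 0.1533, 0.0909]
orientation: [0.355, -3.121, 0.0]
wrist_force: [-0.7, -0.9, -1.1]
grip_width: 0.693
```

```bash

python3 -m inch '[0,0,0,0.03,0,0,0, 0,0,0,0.03,0,0,0, 0,0,0,0,0,0,0, 0,0,0,0,0,0,0, 0,0,0,0,0,0,0, 0,0,0,0,0,0,0, 0,0,0,0,0,0,0, 0,0,0,0,0,0,0]'
```

```text
time_s: 20.45
ee_pos: [0.5322, 0.1533, 0.0909]
orientation: [-0.355, 3.121, 0.001]
wrist_force: [-5.2, -0.8, 11.5]
grip_width: 0.693
```

Contact again, so I relieve, release and rise.

```bash

python3 -m inch '[0,0,0,-0.05,0,0,0, 0,0,0,0,0,0,0, 0.75,0,0,0,0,0,0, 0.8,0,0,0,0,0,0, 0.9,0,0,0,0,0,0, 1,0,0,0,0,0,0, 1,0,0,0,0,0,0, 1,0,0,0,0,0,0]'
python3 -m inch '[1,0,0,-0.5,0,0,0, 1,0,0,-2,0,0,0, 1,0,0,-3,0,0,0, 1,0,0,-4,0,0,0, 1,0,0,-4,0,0,0, 1,0,0,-4,0,0,0, 1,0,0,-3,0,0,0, 1,0,0,0,0,0,0]'
python3 h.py 0.582 -0.20 0.30 63
python3 -c "
from h import *
t,s=load('top0'),load('scene0')
# cap bar edges in the first top picture: bright bar top found as red brighter than disc
h=hsv(t)[185:225,400:450]; m=((h[...,0]<8)|(h[...,0]>172))&(h[...,1]>150)
g=np.where(m,h[...,2],0); print(g[4:32:2,8:40:2])"
```

```text
time_s: 21.25
ee_pos: [0.5321, 0.1533, 0.0908]
orientation: [0.355, -3.121, 0.0]
wrist_force: [-0.3, -0.6, -0.7]
grip_width: 1.004
time_s: 22.05
ee_pos: [0.5335, 0.1533, 0.2999]
orientation: [-0.354, 3.116, 0.004]
wrist_force: [-0.6, 1.2, 0.4]
grip_width: 0.999
full turn [0.003 0.005 0.697]
t 22.05 tcp [0.5335 0.1533 0.2999] jaw 103.0 tilt [ 0.005  0.003 -1.   ] turn_z 0.697 rad shift cm [-2.036e+01 -2.928e+01 -1.000e-02] open 0.999 F [-0.6  1.2  0.4] j7 1.68
[[  0   0   0   0   0   0   0   0   0   0   0   0   0   0   0   0]
 [  0   0   0   0   0   0   0 235 237 218   0 227 219   0   0   0]
 [  0   0   0   0   0 235 239 238 238 187 178 237 239 221   0   0]
 [  0   0   0   0 237 239 239 239 234 146 233 238 237   0   0   0]
 [  0   0   0 229 239 239 239 239 185 194 238 239 207 161   0   0]
 [  0   0 156 239 239 239 240 231 143 235 239 236 163 226   0   0]
 [  0   0 191 240 240 240 239 160 206 240 239 204 222 241 178   0]
 [  0   0 190 240 239 240 218 142 236 239 235 191 239 240 179   0]
 [  0   0 181 240 240 239 160 211 240 240 198 224 239 240 173   0]
 [  0   0 119 231 241 222 161 239 240 232 170 237 239 239   0   0]
 [  0   0   0 179 238 149 195 241 239 194 223 240 240 212   0   0]
 [  0   0   0 113 175 153 106 156 212 191 240 241 230   0   0   0]
 [  0   0   0   0   0 146 178 150 176 225 233 204   0   0   0   0]
 [  0   0   0   0   0   0   0 135   0   0   0   0   0   0   0   0]]
```

Turning the short way would take joint 7 near its limit once above the bottle, so I turn the other way. A half turn gives the same grasp, and it leaves room for the twist.

```bash

python3 -m inch '[1,0,0,0,0.003,0.005,-0.14, 1,0,0,0,0,0,-0.14, 1,0,0,0,0,0,-0.14, 1,0,0,0,0,0,-0.14, 1,0,0,0,0,0,-0.14, 1,0,0,0,0,0,-0.14, 1,0,0,0,0,0,-0.14, 1,0,0,0,0,0,-0.14]'
python3 -m inch '[1,0,0,0,0,0,-0.14, 1,0,0,0,0,0,-0.14, 1,0,0,0,0,0,-0.14, 1,0,0,0,0,0,-0.14, 1,0,0,0,0,0,-0.14, 1,0,0,0,0,0,-0.14, 1,0,0,0,0,0,-0.14, 1,0,0,0,0,0,-0.14]'
python3 h.py 0.582 -0.2 0.30 63
python3 -c "
from h import *
t,s=cam('top','top4.png'),cam('scene','scene4.png')
for c,r in((t,(150,150,360,290)),(s,(285,130,400,265))):
  for n,z in(('yellow',.126),):
    try: print(n,tinrect(c,n,z,r))
    except Exception as e: print(e)"
```

```text
time_s: 22.85
ee_pos: [0.5319, 0.1531, 0.2954]
orientation: [1.961, -2.446, 0.001]
wrist_force: [-0.6, 0.7, 0.3]
grip_width: 0.999
time_s: 23.65
ee_pos: [0.5258, 0.1523, 0.2659]
orientation: [2.404, -1.902, -0.038]
wrist_force: [1.4, -0.4, -2.1]
grip_width: 0.998
full turn [ 0.083  0.006 -0.867]
t 23.65 tcp [0.5258 0.1523 0.2659] jaw -166.8 tilt [-0.066 -0.045 -0.997] turn_z -0.868 rad shift cm [21.   28.84 -3.41] open 0.998 F [ 1.4 -0.4 -2.1] j7 2.81
max() iterable argument is empty
yellow (array([0.53159827, 0.15207272]), np.float32(12.8385725), [36.7407341003418, 59.808326721191406], 212.0)
```

Tool -z turns raise joint 7, the opposite of what I assumed, and it stopped at its stop margin. I turn +z all the way round to the other half-turn grasp, which leaves plenty of range for the twist.

```bash

python3 -m inch '[1,0,0,0,0,0,0.149, 1,0,0,0,0,0,0.149, 1,0,0,0,0,0,0.149, 1,0,0,0,0,0,0.149, 1,0,0,0,0,0,0.149, 1,0,0,0,0,0,0.149, 1,0,0,0,0,0,0.149, 1,0,0,0,0,0,0.149]'
python3 h.py 0.582 -0.2 0.30 63
```

```text
time_s: 24.55
ee_pos: [0.5262, 0.1523, 0.2661]
orientation: [0.907, -2.928, 0.035]
wrist_force: [0.3, 1.4, -0.4]
grip_width: 0.996
full turn [-0.042 -0.072  1.071]
t 24.55 tcp [0.5262 0.1523 0.2661] jaw 124.4 tilt [-0.066 -0.045 -0.997] turn_z 1.072 rad shift cm [-20.97 -28.85  -3.39] open 0.996 F [ 0.3  1.4 -0.4] j7 1.68
```

```bash
sed -i "s/^    print('full turn'.*/    print('level',np.cross([0,0,1],M.T@np.array([0,0,-1])).round(4))/" h.py
python3 h.py 0.582 -0.2 0.3 63
```

```text
level [ 0.0005 -0.0796  0.    ]
t 24.55 tcp [0.5262 0.1523 0.2661] jaw 124.4 tilt [-0.066 -0.045 -0.997] turn_z 1.072 rad shift cm [-20.97 -28.85  -3.39] open 0.996 F [ 0.3  1.4 -0.4] j7 1.68
```

```bash

python3 -m inch '[1,0,0,-3,0,-0.08,0, 1,0,0,-2,0,0,0.1, 1,0,0,0,0,0,0.146, 1,0,0,0,0,0,0.146, 1,0,0,0,0,0,0.146, 1,0,0,0,0,0,0.146, 1,0,0,0,0,0,0.146, 1,0,0,0,0,0,0.146]'
python3 -m inch '[1,0,0,0,0,0,0.146, 1,0,0,0,0,0,0.146, 1,0,0,0,0,0,0.146, 1,0,0,0,0,0,0.146, 1,0,0,0,0,0,0.146, 1,0,0,0,0,0,0.146, 1,0,0,0,0,0,0.146, 1,0,0,0,0,0,0.146]'
python3 -m inch '[1,0,0,0,0,0,0.146, 1,0,0,0,0,0,0.146, 1,0,0,0,0,0,0.146, 1,0,0,0,0,0,0.146, 1,0,0,0,0,0,0.146, 1,0,0,0,0,0,0.146, 1,0,0,0,0,0,0.146, 1,0,0,0,0,0,0.146]'
python3 h.py 0.55 -0.2 0.32 63
```

```text
time_s: 25.35
ee_pos: [0.5282, 0.1536, 0.3163]
orientation: [-0.586, -3.086, -0.003]
wrist_force: [-0.3, -0.4, 0.9]
grip_width: 1.0
time_s: 26.15
ee_pos: [0.5282, 0.1536, 0.3164]
orientation: [-2.19, -2.251, -0.002]
wrist_force: [0.5, -0.6, 0.3]
grip_width: 1.0
time_s: 26.95
ee_pos: [0.5282, 0.1537, 0.3165]
orientation: [-3.067, -0.67, -0.001]
wrist_force: [-1.1, -0.7, 0.1]
grip_width: 1.004
level [-0.0019 -0.0014  0.    ]
t 26.95 tcp [0.5282 0.1537 0.3165] jaw -65.3 tilt [ 0.     0.002 -1.   ] turn_z 0.902 rad shift cm [18.   30.52 -0.35] open 1.004 F [-1.1 -0.7  0.1] j7 -1.50
```

```bash

python3 -m inch '[1,0,0,0,0,0,0.146, 1,0,0,0,0,0,0.146, 1,0,0,0,0,0,0.146, 1,0,0,0,0,0,0.146, 1,0,0,0,0,0,0.146, 1,0,0,0,0,0,0.146, 1,0,0,0,0,0,0.026, 1,0.7,1.3,0,0,0,0]'
python3 -m inch '[1,2,3.4,0,0,0,0, 1,2.4,4,0,0,0,0, 1,2.4,4,0,0,0,0, 1,2.4,4,0,0,0,0, 1,2.4,4,0,0,0,0, 1,2.4,4,0,0,0,0, 1,2.4,4,0,0,0,0, 1,0.9,1.8,0,0,0,0]'
python3 -m inch '[1,0,0,0,0,0,0, 1,0,0,0,0,0,0, 1,0,0,0,0,0,0, 1,0,0,0,0,0,0, 1,0,0,0,0,0,0, 1,0,0,0,0,0,0, 1,0,0,0,0,0,0, 1,0,0,0,0,0,0]'
python3 h.py 0.582 -0.269 0.32 63
python3 -c "
from h import *
c=cam('wrist','w2.png'); print(proj(c,[[.582,-.269,.162],[.582,-.269,.192]]))"
```

```text
time_s: 27.75
ee_pos: [0.5283, 0.1403, 0.3162]
orientation: [-3.057, 0.714, 0.001]
wrist_force: [0.2, -0.2, -0.1]
grip_width: 1.001
time_s: 28.55
ee_pos: [0.5515, -0.2053, 0.3158]
orientation: [3.057, -0.724, -0.0]
wrist_force: [0.3, 0.8, -0.6]
grip_width: 0.999
time_s: 29.35
ee_pos: [0.5529, -0.1994, 0.3156]
orientation: [-3.057, 0.721, 0.002]
wrist_force: [-0.1, -0.2, 0.0]
grip_width: 1.001
level [-0.0007  0.0013  0.    ]
t 29.35 tcp [ 0.5529 -0.1994  0.3156] jaw -116.5 tilt [-0.001  0.001 -1.   ] turn_z 0.008 rad shift cm [ 5.76  4.88 -0.44] open 1.001 F [-0.1 -0.2  0. ] j7 -1.68
[[375.63712113 117.09160038]
 [381.66176143 120.24072305]]
```

View pics/w2.png

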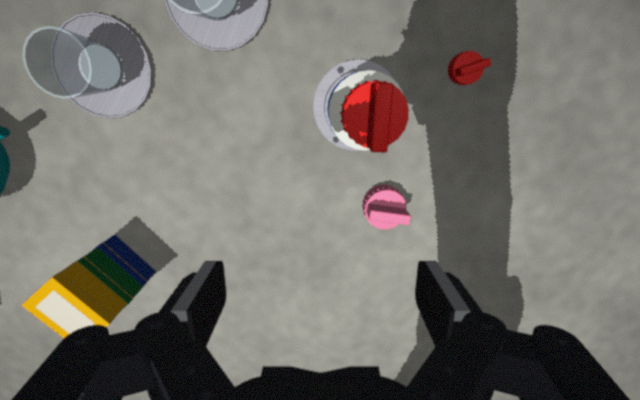

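The wrist view shows the bottle cap with its disc at about (375,116) and bar at (379,117), the small red one at (467,68), the pink one at (387,208), and the intact stack at the lower left. I crop in to get the bar's direction.

```bash
python3 - <<'E'
from h import *
c=load('w2'); cv2.imwrite('pics/c3.png',cv2.resize(c['pixels'][70:165,325:420],(760,760)[:2],interpolation=cv2.INTER_CUBIC)[:600,:,::-1] if 0 else cv2.resize(c['pixels'][70:165,325:420],(570,570),interpolation=cv2.INTER_CUBIC)[:,:,::-1])
E
```

```text
(no output)
```

View pics/c3.png

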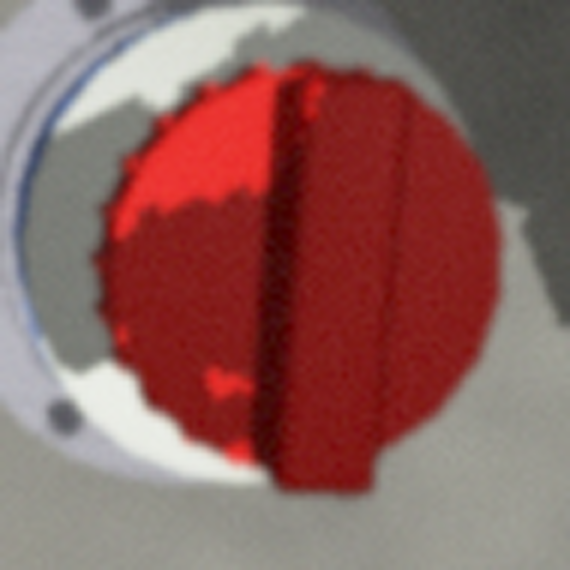

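```bash
python3 - <<'E'
from h import *
c=load('w2'); f=lambda u,v,z: onz(c,325+u/6-.4,70+v/6-.4,z)[:2]
q=[f(*p,.192) for p in((282,490),(373,490),(410,75),(305,75))]; q=np.array(q)
print(q.round(4),q.mean(0).round(4)); n=(q[0]+q[1])/2;fa=(q[2]+q[3])/2; d=fa-n; print(np.linalg.norm(d),np.degrees(np.arctan2(d[1],d[0])))
for a,b in((0,3),(1,2)): d=q[b]-q[a]; print(np.degrees(np.arctan2(d[1],d[0])))
print('disc',f(301,265,.162))
t=load('top0'); g=lambda u,v: onz(t,u/4+369.6,v/4+159.6,.192)[:2]
d=g(250,130)-g(210,207); print('top dir',np.degrees(np.arctan2(d[1],d[0])),(g(250,130)+g(210,207))/2)
E
```

```text
[[ 0.5631 -0.252 ]
 [ 0.5576 -0.263 ]
 [ 0.6042 -0.2878]
 [ 0.6102 -0.276 ]] [ 0.5838 -0.2697]
0.052850006193946676 -27.483733033503555
-26.93499621233427
-28.03230376098665
disc [ 0.58492385 -0.26945099]
top dir -27.436725326491814 [ 0.58072465 -0.26908087]
```

```bash

python3 h.py 0.5828 -0.2692 0.166 62.5
python3 -m inch '[1,1,0.9,0,0,0,0.016, 1,1.5,1.2,1,0,0,0, 1,1.6,1.4,2,0,0,0, 1,1.2,1,2,0,0,0, 1,0.5,0.45,2,0,0,0, 1,0,0,1,0,0,0, 1,0,0,0,0,0,0, 1,0,0,0,0,0,0]'
python3 h.py 0.5828 -0.2692 0.166 62.5
```

```text
level [-0.0007  0.0012  0.    ]
t 29.40 tcp [ 0.5529 -0.1994  0.3156] jaw -116.5 tilt [-0.001  0.001 -1.   ] turn_z 0.017 rad shift cm [ 5.87  4.81 14.96] open 1.001 F [-0.1  0.2 -0.1] j7 -1.68
time_s: 30.2
ee_pos: [0.5819, -0.2698, 0.2362]
orientation: [-3.051, 0.745, 0.001]
wrist_force: [-0.1, 0.0, 0.6]
grip_width: 0.999
level [-0.0008  0.0006  0.    ]
t 30.20 tcp [ 0.5819 -0.2698  0.2362] jaw -117.4 tilt [-0.     0.001 -1.   ] turn_z 0.001 rad shift cm [ 0.05 -0.1   7.02] open 0.999 F [-0.1  0.   0.6] j7 -1.57
```

```bash

python3 -m inch '[1,0.05,-0.1,1,0,0,0, 1,0,0,1.5,0,0,0, 1,0,0,1.5,0,0,0, 1,0,0,1.3,0,0,0, 1,0,0,1.0,0,0,0, 1,0,0,0.6,0,0,0, 1,0,0,0.1,0,0,0, 1,0,0,0,0,0,0]'
python3 h.py 0.5828 -0.2692 0.166 62.5
python3 -m inch '[0.5,0,0,0,0,0,0, 0.3,0,0,0,0,0,0, 0.2,0,0,0,0,0,0, 0,0,0,0,0,0,0, 0,0,0,0,0,0,0, 0,0,0,0,0,0,0, 0,0,0,0,0,0,0, 0,0,0,0,0,0,0]'
python3 h.py 0.5828 -0.2692 0.158 62.5
python3 -c "
from h import *
t,s=cam('top','top5.png'),cam('scene','scene5.png')
cv2.imwrite('pics/c4.png',np.hstack([cv2.resize(t['pixels'][150:250,200:460],(780,300)),])[:,:,::-1])
cv2.imwrite('pics/c4.png',cv2.resize(s['pixels'][110:250,200:400],(800,560))[:,:,::-1])"
```

```text
time_s: 31.0
ee_pos: [0.5826, -0.2693, 0.1656]
orientation: [-3.051, 0.746, 0.001]
wrist_force: [0.1, 0.2, 0.8]
grip_width: 0.999
level [-0.0006  0.001   0.    ]
t 31.00 tcp [ 0.5826 -0.2693  0.1656] jaw -117.5 tilt [-0.001  0.001 -1.   ] turn_z 0.001 rad shift cm [ 0.01 -0.02 -0.04] open 0.999 F [0.1 0.2 0.8] j7 -1.55
time_s: 31.8
ee_pos: [0.5826, -0.2692, 0.1657]
orientation: [-3.051, 0.745, 0.001]
wrist_force: [-1.6, 1.3, 4.4]
grip_width: 0.151
level [-0.0007  0.001   0.    ]
t 31.80 tcp [ 0.5826 -0.2692  0.1657] jaw -117.5 tilt [-0.001  0.001 -1.   ] turn_z 0.001 rad shift cm [ 0.02 -0.01  0.77] open 0.151 F [-1.6  1.3  4.4] j7 -1.55
```

View pics/c4.png

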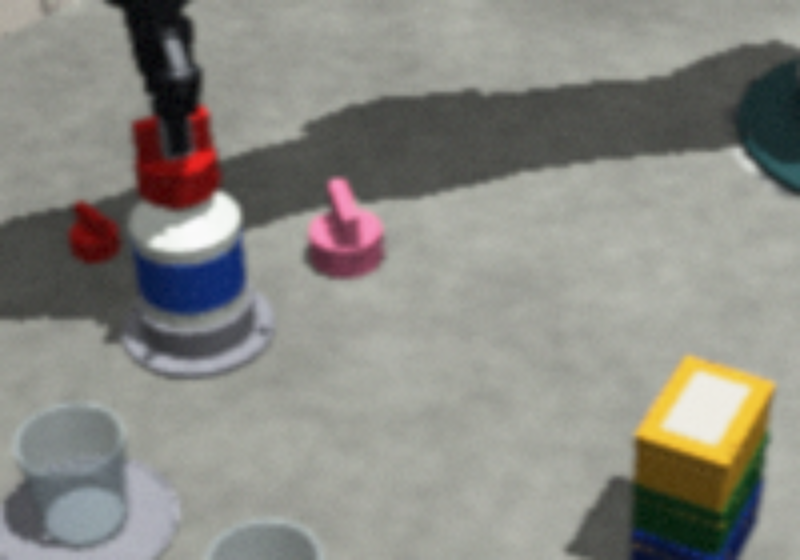

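The fingers hold the middle of the grip bar, and the stack stands straight. I push down about 8 mm.

```bash

python3 -m inch '[0,0,0,0.2,0,0,0, 0,0,0,0.2,0,0,0, 0,0,0,0.2,0,0,0, 0,0,0,0.15,0,0,0, 0,0,0,0.05,0,0,0, 0,0,0,0,0,0,0, 0,0,0,0,0,0,0, 0,0,0,0,0,0,0]'
python3 h.py 0.5828 -0.2692 0.158 62.5
```

```text
time_s: 32.7
ee_pos: [0.5826, -0.2693, 0.1579]
orientation: [-3.051, 0.745, 0.001]
wrist_force: [-2.4, 2.3, 9.7]
grip_width: 0.147
level [-0.0007  0.0008  0.    ]
t 32.70 tcp [ 0.5826 -0.2693  0.1579] jaw -117.5 tilt [-0.     0.001 -1.   ] turn_z 0.001 rad shift cm [ 0.01 -0.02 -0.01] open 0.147 F [-2.4  2.3  9.7] j7 -1.55
```

```bash

python3 -m inch '[0,0,0,0.05,0,0,0, 0,0,0,0,0,0,0, 0,0,0,0,0,0,-0.06, 0,0,0,0,0,0,-0.06, 0,0,0,0,0,0,-0.06, 0,0,0,0,0,0,-0.06, 0,0,0,0,0,0,0, 0,0,0,0,0,0,0]'
python3 -c "
from h import *
print(robot.read_state()['ft_torque'])"
python3 h.py 0.5828 -0.2692 0.1575 122.5
```

```text
time_s: 33.5
ee_pos: [0.5831, -0.2695, 0.1577]
orientation: [-3.119, 0.375, -0.001]
wrist_force: [0.0, -0.3, 8.9]
grip_width: 0.155
[0.01637327 0.03939246 0.01716354]
level [-0.0007 -0.0007  0.    ]
t 33.50 tcp [ 0.5831 -0.2695  0.1577] jaw -103.7 tilt [ 0.001  0.001 -1.   ] turn_z -0.806 rad shift cm [-0.01 -0.04  0.02] open 0.155 F [ 0.  -0.3  8.9] j7 -1.34
```

Hardly any torque at 14°, so the cap turns with the fingers. I continue to about 62°.

```bash

python3 -m inch '[0,0,0,0.02,0,0,-0.1, 0,0,0,0,0,0,-0.12, 0,0,0,0,0,0,-0.14, 0,0,0,0,0,0,-0.14, 0,0,0,0,0,0,-0.14, 0,0,0,0,0,0,-0.12, 0,0,0,0,0,0,-0.08, 0,0,0,0,0,0,0]'
python3 h.py 0.5828 -0.2692 0.1575 122.5
python3 -c "
from h import *
print(robot.read_state()['ft_torque'])
s=cam('scene','scene6.png')
cv2.imwrite('pics/c5.png',cv2.resize(s['pixels'][110:210,200:300],(500,500))[:,:,::-1])"
```

```text
time_s: 34.3
ee_pos: [0.5831, -0.2696, 0.1576]
orientation: [-2.999, -0.934, -0.002]
wrist_force: [0.4, -0.1, 9.8]
grip_width: 0.152
level [ 0.0001 -0.0012  0.    ]
t 34.30 tcp [ 0.5831 -0.2696  0.1576] jaw -55.4 tilt [ 0.001  0.001 -1.   ] turn_z 0.037 rad shift cm [-0.01 -0.05  0.01] open 0.152 F [ 0.4 -0.1  9.8] j7 -0.58
[ 0.00289557 -0.04206961  0.03104847]
```

View pics/c5.png

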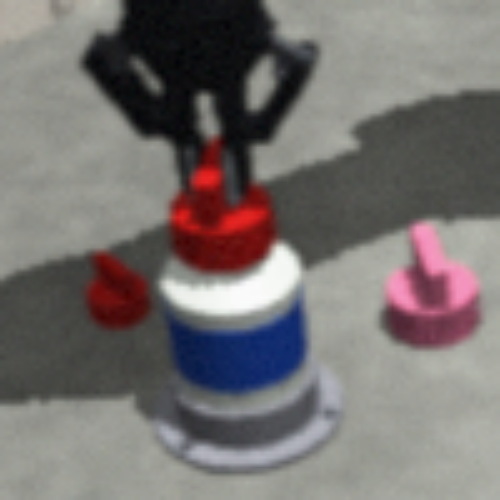

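The bar has turned with the fingers: it now points at the camera, 62° from the start. I lift slowly, then on to about 10 cm above where it sat.

```bash

python3 -m inch '[0,0,0,-0.2,0,0,0, 0,0,0,-0.3,0,0,0, 0,0,0,-0.4,0,0,0, 0,0,0,-0.5,0,0,0, 0,0,0,-0.5,0,0,0, 0,0,0,-0.5,0,0,0, 0,0,0,-0.3,0,0,0, 0,0,0,0,0,0,0]'
python3 h.py 0.5828 -0.2692 0.266 124.6
```

```text
time_s: 35.15
ee_pos: [0.5826, -0.2693, 0.1842]
orientation: [-3.0, -0.929, 0.0]
wrist_force: [-0.2, -0.7, -0.6]
grip_width: 0.152
level [-0.001  -0.0002  0.    ]
t 35.15 tcp [ 0.5826 -0.2693  0.1842] jaw -55.6 tilt [-0.     0.001 -1.   ] turn_z -0.003 rad shift cm [ 0.02  0.   -8.18] open 0.152 F [-0.2 -0.7 -0.6] j7 -0.59
```

```bash

python3 -m inch '[0,0,0,-0.7,0,0,0, 0,0,0,-1.3,0,0,0, 0,0,0,-1.5,0,0,0, 0,0,0,-1.5,0,0,0, 0,0,0,-1.5,0,0,0, 0,0,0,-1.1,0,0,0, 0,0,0,-0.5,0,0,0, 0,0,0,0,0,0,0]'
python3 -m inch '[0,0,0,0,0,0,0, 0,0,0,0,0,0,0, 0,0,0,0,0,0,0, 0,0,0,0,0,0,0, 0,0,0,0,0,0,0, 0,0,0,0,0,0,0, 0,0,0,0,0,0,0, 0,0,0,0,0,0,0]'
python3 h.py 0.5828 -0.2692 0.266 124.6
python3 -c "
from h import *
t,s=cam('top','top7.png'),cam('scene','scene7.png')
for c,r in((t,(150,150,360,290)),(s,(285,130,400,265))):
  try: print(tinrect(c,'yellow',.126,r))
  except Exception as e: print(e)
cv2.imwrite('pics/c6.png',cv2.resize(s['pixels'][70:270,180:420],(720,600))[:,:,::-1])"
```

```text
time_s: 35.95
ee_pos: [0.5828, -0.2694, 0.2654]
orientation: [-3.0, -0.929, -0.0]
wrist_force: [0.3, -0.8, -1.6]
grip_width: 0.155
time_s: 36.75
ee_pos: [0.5826, -0.2693, 0.2648]
orientation: [-3.0, -0.929, 0.001]
wrist_force: [-0.1, 0.1, -0.1]
grip_width: 0.154
level [-0.0014  0.      0.    ]
t 36.75 tcp [ 0.5826 -0.2693  0.2648] jaw -55.6 tilt [-0.001  0.001 -1.   ] turn_z -0.003 rad shift cm [ 0.02  0.   -0.12] open 0.154 F [-0.1  0.1 -0.1] j7 -0.59
(array([0.53152094, 0.15211673]), np.float32(12.99398), [37.089725494384766, 61.26390838623047], 354.0)
(array([0.53153094, 0.15206271]), np.float32(12.542469), [36.66546630859375, 59.824745178222656], 211.0)
```

View pics/c6.png

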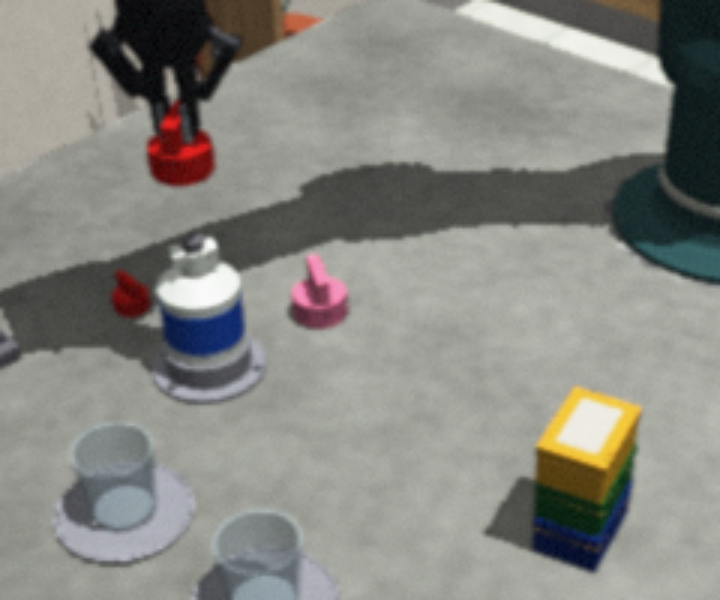

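The cap is off and held level above the open neck, and the stack is intact. I hand the job in.

```bash
python3 -c "
from workcell import robot
print(robot.close_job())"
```

```text
the job is handed in; nothing more can be done
None
```

The job is done and handed in at about 37 s of the 66 s allowed; `close_job` gives no verdict. I set the green tin on the blue one and the yellow on the green, lowering each until it touched before letting go. I then pressed the red cap down about 8 mm, turned it about 62° anticlockwise and lifted it straight up.

**Last checks:**
- **Stack:** The yellow tin is at (0.5315, 0.152), 12.5–13.0°, and two camera views agree to 0.1 mm. That is about 1 mm from the green tin, measured before the yellow went on, and about 2 mm from where the blue tin stood at the start. In the last picture the stack stands straight. I did not measure the blue tin's position again at the end.
- **Cap:** It is held level and still about 10 cm above where it sat, within about 1 mm of my measured bottle axis, clear of the open neck.
- **Bystanders:** No move took the arm near the kettle, teapot or cups, but I did not measure their positions at the end.

**What went wrong:** An early sign error in my helper sent the empty arm towards its own base. Later a turn the wrong way ran joint 7 up to 2.81, just short of its 2.82 limit, and tilted the tool. I corrected both in free space, with no contact seen. The force reading peaked at 25 N when the green tin touched down.

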